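# Index the photo turntable to its third view and hold it

### The arm

A 6-joint arm with a two-finger parallel gripper is mounted at the origin on the work surface. World frame = base frame: x ahead of the robot, y to its left, z up, the work surface at z = 0. Lengths are in m, angles in rad, forces in N, time in s.
With the tool pointing down it reaches from about 0.325 to 0.925 m from the base axis. Payload 3.1 kg.
Tool frame: the origin (TCP) lies at the very end of the fingers, on their centre line; the grasp point (between the pads) lies 19 mm behind it; z points along the fingers, y is the direction in which the jaws open and shut (so a half turn about z gives the same grasp; the last joint's range is limited). The gripper opens to 85 mm and grips with 20 to 120 N. Pads are 22 mm wide; open, the fingers measure 114 mm over their backs; the gripper's body (76 mm by 85 mm) begins 54 mm behind the grasp point. The pads swing forward as they close: fully open they stand 13 mm farther back than shut.
Start: joints at [-1.295, 0.217, 1.613, -0, 1.311, -0.112], TCP at [0.236, -0.579, 0.231] pointing down, gripper open.
Joint ranges: [-2.75, 2.75], [-0.78, 2.1], [0.31, 2.55], [-1.13, 4.27], [0.13, 2.63], [-2.58, 2.58]. Speed limits (rad/s): [2.79, 2.79, 3.14, 3.14, 3.14, 3.14].

### API

Orientations are given as a rotation vector (axis times angle).
In Python, from workcell import monitor, eyes, ticket, models gives the robot as it stands.
- The arm moves only by the tool send_rows, never from a script. Its arguments are lists of equal length, an entry for each row: "translation": the shift along the tool's x, y, z in cm, a list of three; "turn": the turn, a rotation vector about the tool's x, y, z in degrees, a list of three; "grip": the finger opening in cm, from 0 to 8.54. In form: {"translation": [[dx, dy, dz], ...], "turn": [[ax, ay, az], ...], "grip": [grip, ...]}. A call has 1 to 10 rows; each row shifts and turns the pose as measured when the row begins, along the tool's axes as they then stand; what a row does not reach is not made up. A row lasts 1/12 s, in which the tool goes at most 41.7 mm and 7.16 degrees, less where a joint would pass 70% of its speed; a pose out of reach is approached as far as the arm can. A call with a gripper value outside its range is refused whole. The fingers move at their own pace and stop on an object; "squeeze" is the grip in N (left out, the last holds). Time passes only in rows, so rows that do not move let the fingers close. It gives the time, the measured TCP pose, the force and the opening at its end, in the units of the state.
- monitor.sense(): the state, without advancing time (a new reading comes with each control period).
- eyes.read_camera(name): name is "side" or "top" or "wrist"; returns the picture (420x560x3 uint8, red, green, blue); there is no depth.
- eyes.calibration(name): a dict with "fx", "fy", "cx", "cy" (pixels), "extrinsics" (4x4, takes a point from camera to world coordinates). Camera axes: x right, y up, looking along -z (the intrinsics and any distortion apply to the point x, -y, -z); pixel columns grow to the right and rows downward; lengths in m; the calibration is good to about 2 mm. A picture is of the moment at which its call begins: read the wrist's pose just before it. calibration takes no time and is no camera call; for the wrist camera it gives the pose at the moment of the call.
- ticket.hand_in(): hands the job in, once; it reports no verdict.
Trained networks look in the newest picture that a camera, given by its name, has taken for a name from the list of things; names that differ only in an ending like _2 or _b are one class to them, and where a whole thing is asked for, a point or a joint stands for the part that bears it (a point fixed in the world has none). Each returns a list of dicts, best first, with "confidence" (0 to 1); they miss things now and then, are a little off and sometimes report something else, mostly with a low value. They report only what shows in the picture. A call takes as long as a camera call. They do not tell look-alikes from the thing itself.
- models.cut_out(camera, name): "pixels" (420x560 bool, what is visible of it) and "xy" ([column, row] in pixels, amid what is visible of it).
- models.place_of(camera, name): "xy" ([column, row] in pixels: a listed point, or the origin of a listed thing).
The state is a dict: "t": time; "q": joint angles; "joint_velocities": joint speeds; "effort": joint torques, N m; "tcp_pos": TCP position; "ee_rot": TCP orientation; "contact_force": force on the tool from outside, world axes, zero at the start; "wrist_torque": the same for the moment, N m; "width": finger opening in m.
Only numpy, scipy, OpenCV 4.12 (cv2) and the standard library are available. Lean on these libraries where they do the work, as an engineer would, in place of code of your own. Each camera call takes 0.05 s, during which the arm holds its last target. There are 200 camera calls.

### The job

Set the small photo turntable on the bench to its third view: take its upright grip, turn it anticlockwise (seen from above) until it meets its end stop and rest it there a moment, then turn it clockwise, counting the clicks, into the third notch after the stop. Finish while still gripping the turntable, holding it still in that notch for the exposure; leave the other things on the bench where they lie.

Things in the scene. Friction and masses are not known exactly. Their poses are not given: they have to be found in the camera images.
- grip (a point): Turntable grip: upright black bar 60 mm long (x axis), 14 mm thick (y), 45 mm tall, on the centre of a round aluminium plate 150 mm across. The point is on the turning axis, 17 mm below the bar's top, 80 mm above the bench; the plate's top is at 52 mm (55 mm within 20 mm of the axis). Turn it gripped across the thickness.
- plate (a joint): Turn of plate and grip from the hard anticlockwise end stop, rad; grows clockwise seen from above. Notches at 0 (the stop) and every 0.349 rad (20 degrees) to a far stop at 2.79: the third click is 1.047. A spring ball pulls it into the nearest notch; leaving a notch takes about 0.17 N m. Starts 1 to 4 notches after the stop, rarely poised between two.
- stage_top (a point): Centre of the top of the turntable's round dark steel base (140 mm across, 38 mm tall, screwed to the bench), on the turning axis. The base is turned differently in each case, with no scale on it; at the end stop the grip's x axis lies along this point's x axis.
- bracket (a point): Middle of the top edge of a small L-shaped steel bracket screwed to the plate, 26 mm wide, beyond the +x end of the grip bar, 47 to 65 mm from the axis; its top is 68 mm above the bench. It turns with the plate.
- weight: Bystander: steel pattern weight with a knob, 48 mm in diameter, 40 mm tall, near the turntable; origin at the centre of its underside.
- lenscap: Bystander: flat grey lens cap, 58 mm in diameter, 9 mm tall, near the turntable; origin at the centre of its underside.
- tape: Bystander: cardboard ring of tape lying flat, 90 mm in diameter, 24 mm tall; origin at the centre of its underside.
- lens: Bystander: black camera lens standing upright, 72 mm in diameter, 75 mm tall; origin at the centre of its underside.
- template: Bystander: white flat L-shaped pattern template, 5 mm thick, about 250 by 100 mm; origin at the middle of its long leg's underside.
- driver: Bystander: screwdriver lying on the bench; origin under its middle, x towards the tip.
- mouse: Bystander: grey computer mouse, 105 by 60 mm, 34 mm tall; origin at the centre of its underside.
There are look-alikes about, which are no part of the job. What is shaped like the part that bears grip but green is not meant.

How it is judged:
On the way, in this order (a step that is already met when the one before it is completed fails the run):
1. the gripped turntable rests against its anticlockwise end stop (within 0.06 rad) (value of joint plate below 0.06 rad and distance between the grasp point and grip below 0.035 m), for 0.2 s.
2. the gripped turntable stands in the third notch (value of joint plate between 0.957 and 1.137 rad and contact force between the fingers and plate above 2 N), for 0.2 s.
At the end, for the whole second after the job is handed in: The turntable stands still (under 0.1 rad/s) in the third notch after the end stop (1.047 rad, within 0.09 rad), still gripped: the fingers press on it with more than 2 N and the grasp point is within 35 mm of the grip point (all of step 2 and velocity of joint plate between -0.1 and 0.1 rad/s and distance between the grasp point and grip below 0.035 m); the arm keeps its last pose, push and grip.
It fails at once if a bystander was moved more than 30 mm (distance of any of weight, lenscap, tape, lens, template, driver, mouse from where it was at the start of the episode above 0.03 m).
It also fails if it takes over 64 s, if anything falls off the work surface, if the arm or the gripper's body presses on something with over 40 N, if the wrist force passes 120 N, or if a joint passes its speed limit or range.

## Working session

There is one attempt and no reset: what is moved stays moved. The work goes in short steps, Python scripts to look and compute and a tool call to move; the robot and the scene stay as the last step left them, time stands still between calls to the robot, and variables do not carry over. Pictures are saved under pics/ and viewed, about 8 in all and at most 12, crops included, and the job is handed in when it is done.

Besides the shell and the picture viewer there is one more tool, called after "Call:" by a JSON object that holds its "method" and its "body". send_rows: Moves the arm, as the interface text tells. Its arguments: {"type":"object","properties":{"translation":{"type":"array"},"turn":{"type":"array"},"grip":{"type":"array"},"squeeze":{"type":"number"}},"required":["translation","turn","grip"]}

```bash
mkdir -p pics; cat > h.py <<'E'
import numpy as np, cv2
from scipy.spatial.transform import Rotation as R
from workcell import monitor, eyes, ticket, models
def ray(cal,xy):
    E=np.array(cal["extrinsics"]);d=np.array([(xy[0]-cal["cx"])/cal["fx"],-(xy[1]-cal["cy"])/cal["fy"],-1.])
    return E[:3,3],E[:3,:3]@d
def at_z(cal,xy,z):
    o,d=ray(cal,xy);return o+d*(z-o[2])/d[2]
def proj(cal,p):
    E=np.array(cal["extrinsics"]);c=E[:3,:3].T@(np.array(p)-E[:3,3])
    return np.array([cal["cx"]+cal["fx"]*c[0]/-c[2],cal["cy"]-cal["fy"]*c[1]/-c[2]])
def save(im,n): cv2.imwrite("pics/"+n,im[:,:,::-1])
E
python3 - <<'E'
from h import *
np.set_printoptions(precision=3,suppress=True)
s=monitor.sense();print(s["t"],s["tcp_pos"],s["ee_rot"],s["width"])
ims=[]
for c in("top","side"):
    im=eyes.read_camera(c);save(im,c+"0.png");cal=eyes.calibration(c)
    print(c,{k:v for k,v in cal.items() if k!="extrinsics"},np.array(cal["extrinsics"])[:3,3])
    for n,z in(("grip",.08),("bracket",.068),("stage_top",.038)):
        for r in models.place_of(c,n)[:3]: print(n,round(r["confidence"],2),r["xy"],at_z(cal,r["xy"],z))
    for n in "weight lenscap tape lens template driver mouse".split():
        for r in models.place_of(c,n)[:1]: print(n,round(r["confidence"],2),np.array(r["xy"]),at_z(cal,r["xy"],0))
E
```

```text
0.0 [ 0.236 -0.578  0.23 ] [-3.08  -0.605  0.   ] 0.08562038392533124
top {'fx': 501.37958869005826, 'fy': 501.37958869005826, 'cx': 283.7030976339045, 'cy': 213.05592297758864} [0.433 0.003 1.47 ]
grip 0.91 [285.0, 213.9] [0.522 0.004 0.08 ]
grip 0.81 [207.6, 251.9] [0.416 0.217 0.08 ]
grip 0.68 [376.4, 266.5] [ 0.377 -0.249  0.08 ]
bracket 0.89 [225.8, 237.5] [0.456 0.169 0.068]
bracket 0.76 [314.7, 119.2] [ 0.792 -0.08   0.068]
bracket 0.75 [305.0, 226.8] [ 0.487 -0.052  0.068]
stage_top 0.93 [302.8, 139.6] [ 0.74  -0.047  0.038]
stage_top 0.77 [208.4, 253.5] [0.411 0.221 0.038]
stage_top 0.67 [290.6, 215.2] [ 0.521 -0.012  0.038]
weight 0.69 [143.5 186.3] [0.607 0.422 0.   ]
lenscap 0.75 [327.  198.6] [ 0.573 -0.12   0.   ]
tape 0.87 [145.8 185.4] [0.61  0.415 0.   ]
lens 0.56 [435.1 203. ] [ 0.561 -0.438  0.   ]
driver 0.78 [430.1 288.1] [ 0.312 -0.419  0.   ]
mouse 0.86 [148.7 274.5] [0.348 0.401 0.   ]
side {'fx': 483.6696866628493, 'fy': 483.6696866628493, 'cx': 276.2199417891094, 'cy': 210.77387091362118} [0.108 0.764 0.881]
grip 0.88 [371.5, 175.9] [ 0.373 -0.243  0.08 ]
grip 0.77 [275.4, 287.4] [0.411 0.209 0.08 ]
grip 0.6 [208.8, 170.1] [ 0.76  -0.046  0.08 ]
bracket 0.84 [215.4, 163.8] [ 0.77  -0.091  0.068]
bracket 0.79 [263.1, 272.1] [0.459 0.178 0.068]
bracket 0.78 [352.0, 168.0] [ 0.436 -0.264  0.068]
stage_top 0.88 [278.8, 220.8] [ 0.523 -0.008  0.038]
stage_top 0.81 [279.6, 301.0] [0.401 0.207 0.038]
stage_top 0.77 [368.3, 188.8] [ 0.374 -0.239  0.038]
weight 0.65 [222.1 245.2] [0.621 0.105 0.   ]
lenscap 0.46 [279.9 196.7] [ 0.586 -0.128  0.   ]
tape 0.6 [140.2 341.5] [0.615 0.416 0.   ]
lens 0.7 [337.8 146.2] [ 0.546 -0.431  0.   ]
template 0.89 [161.3 268.3] [ 0.704  0.239 -0.   ]
driver 0.62 [407.7 173.6] [ 0.311 -0.408  0.   ]
mouse 0.95 [254. 394.] [0.351 0.396 0.   ]
```

View pics/top0.png

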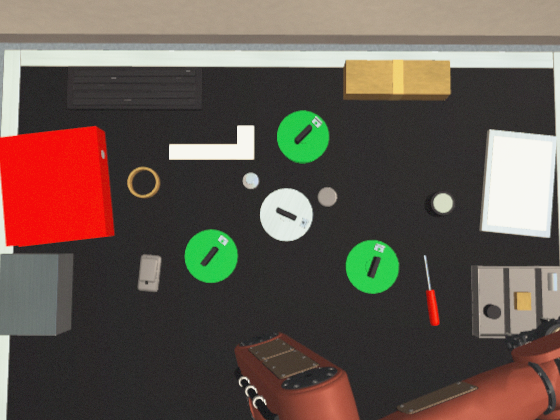

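View pics/side0.png

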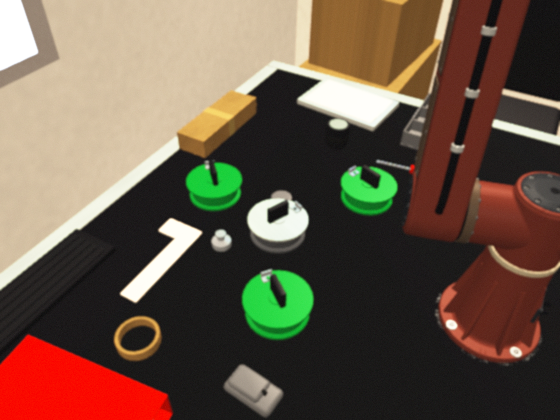

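The real turntable is the white/aluminium plate at top px (286,214), about (0.521,-0.003). Its bar runs at about -118°, with the bracket at px (303,222). The three green ones are look-alikes. Next I move above it.

Call:
{"method": "send_rows", "body": {"translation": [[3, -2.66, 0], [3, -2.66, 0], [3, -2.66, 0], [3, -2.66, 0], [3, -2.66, 0], [3, -2.66, 0], [3, -2.66, 0], [3, -2.66, 0], [3, -2.66, 0], [3, -2.66, 0]], "turn": [[0, 0, 0], [0, 0, 0], [0, 0, 0], [0, 0, 0], [0, 0, 0], [0, 0, 0], [0, 0, 0], [0, 0, 0], [0, 0, 0], [0, 0, 0]], "grip": [8.5, 8.5, 8.5, 8.5, 8.5, 8.5, 8.5, 8.5, 8.5, 8.5]}}

```text
t: 1.93
tcp_pos: [0.4174, -0.2145, 0.2304]
ee_rot: [3.079, 0.579, 0.003]
contact_force: [0.8, -0.0, 0.0]
width: 0.0852
```

Call:
{"method": "send_rows", "body": {"translation": [[3, -2.66, 0], [3, -2.66, 0], [3, -2.66, 0], [0, 0, 0], [0, 0, 0], [0, 0, 0], [0, 0, 0], [0, 0, 0], [0, 0, 0], [0, 0, 0]], "turn": [[0, 0, 0], [0, 0, 0], [0, 0, 0], [0, 0, -7], [0, 0, -7], [0, 0, -7], [0, 0, -7], [0, 0, -7], [0, 0, -5], [0, 0, 0]], "grip": [8.5, 8.5, 8.5, 8.5, 8.5, 8.5, 8.5, 8.5, 8.5, 8.5]}}

```text
t: 2.77
tcp_pos: [0.4777, -0.0907, 0.2325]
ee_rot: [2.672, 1.631, 0.01]
contact_force: [1.1, -0.3, 0.5]
width: 0.0846
```

```bash
cat > look.py <<'E'
from h import *
import sys
np.set_printoptions(precision=3,suppress=True)
def st():
    s=monitor.sense();M=R.from_rotvec(s["ee_rot"]).as_matrix()
    print("t",s["t"],"tcp",s["tcp_pos"],"yaw",np.degrees(np.arctan2(M[1,0],M[0,0])),"zax",M[:,2],"F",np.array(s["contact_force"]),"T",np.array(s["wrist_torque"]),"w",s["width"],"q6",s["q"][5])
    return s,M
if __name__=="__main__":
    s,M=st();cal=eyes.calibration("wrist");im=eyes.read_camera("wrist");save(im,sys.argv[1])
    for n,z in(("grip",.08),("bracket",.068)):
        for r in models.place_of("wrist",n)[:3]: print(n,round(r["confidence"],2),r["xy"],at_z(cal,r["xy"],z))
    for r in models.cut_out("wrist","grip")[:2]:
        print("cut",r["confidence"],r["xy"],r["pixels"].sum())
    h=cv2.inRange(im,(0,0,0),(60,60,60))
E
python3 look.py w1.png
```

```text
t 2.7667 tcp [ 0.478 -0.091  0.233] yaw 62.79265023985891 zax [ 0.011 -0.007 -1.   ] F [ 1.087 -0.306  0.473] T [0.019 0.045 0.032] w 0.08463107574668152 q6 0.14511536221469798
grip 0.87 [262.7, 340.0] [ 0.383 -0.24   0.08 ]
grip 0.79 [275.2, 90.0] [0.524 0.    0.08 ]
grip 0.76 [521.4, 20.4] [ 0.747 -0.048  0.08 ]
bracket 0.79 [309.7, 329.9] [ 0.436 -0.262  0.068]
bracket 0.59 [277.2, 154.0] [ 0.498 -0.054  0.068]
cut 0.93 [66.7, 14.0] 2422
cut 0.91 [263.2, 313.8] 6563
```

View pics/w1.png

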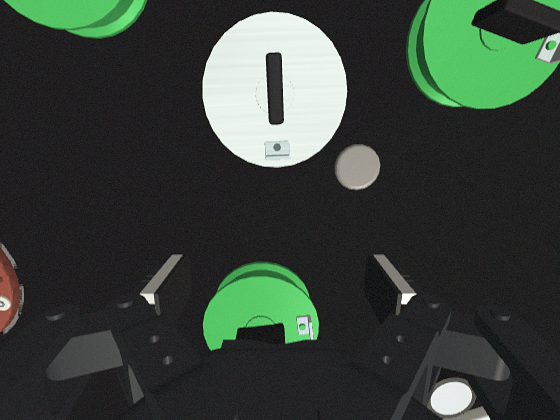

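The plate is centred at px (275,90), with the bar between the rows and the bracket at px (277,150). The bar is already almost along tool x. It lies at about 64°, so 10.2 cm along x centres it.

Call:
{"method": "send_rows", "body": {"translation": [[3.4, 0, 0], [3.4, 0, 0], [3.4, 0, 1], [0, 0, 3], [0, 0, 3], [0, 0, 3], [0, 0, 0], [0, 0, 0]], "turn": [[0, 0, 0], [0, 0, 0], [0, 0, 0], [0, 0, -1.5], [0, 0, 0], [0, 0, 0], [0, 0, 0], [0, 0, 0]], "grip": [8.5, 8.5, 8.5, 8.5, 8.5, 8.5, 8.5, 8.5]}}

```text
t: 3.63
tcp_pos: [0.5331, 0.0008, 0.1337]
ee_rot: [2.658, 1.638, 0.023]
contact_force: [-0.4, 0.2, 0.4]
width: 0.0849
```

```bash
python3 look.py w2.png
```

```text
t 3.6333 tcp [0.533 0.001 0.134] yaw 63.275183701314944 zax [ 0.023 -0.009 -1.   ] F [-0.402  0.212  0.368] T [-0.025 -0.003  0.061] w 0.0849182561599104 q6 0.34285877897899936
grip 0.77 [266.3, 235.5] [ 0.524 -0.001  0.08 ]
grip 0.21 [362.6, 280.6] [ 0.572 -0.066  0.08 ]
bracket 0.91 [270.1, 300.7] [ 0.499 -0.056  0.068]
bracket 0.85 [43.7, 44.9] [0.456 0.172 0.068]
cut 0.97 [33.1, 66.7] 10060
cut 0.85 [263.7, 218.5] 25702
```

View pics/w2.png

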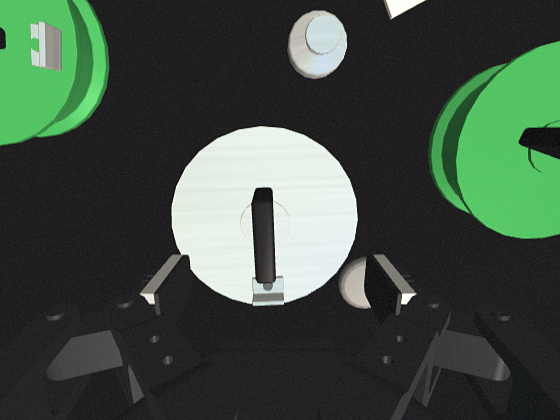

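The bar is centred under the jaws at px (265,235) and aligned, and nothing else is in the way. I correct the small offset and tilt, then descend.

Call:
{"method": "send_rows", "body": {"translation": [[-0.6, -0.7, 0], [0, 0, 2.4], [0, 0, 2.4], [0, 0, 2.3], [0, 0, 0], [0, 0, 0]], "turn": [[1.4, 0, -1], [0, 0, 0], [0, 0, 0], [0, 0, 0], [0, 0, 0], [0, 0, 0]], "grip": [8.5, 8.5, 8.5, 8.5, 8.5, 8.5]}}

```text
t: 4.33
tcp_pos: [0.5384, -0.0052, 0.0782]
ee_rot: [2.646, 1.657, 0.042]
contact_force: [0.0, 0.2, 0.3]
width: 0.0852
```

```bash
python3 -c "
from look import *
st()"
```

```text
t 4.3333 tcp [ 0.538 -0.005  0.078] yaw 64.12923431481035 zax [ 0.033 -0.002 -0.999] F [0.027 0.164 0.267] T [-0.025 -0.002 -0.004] w 0.08520542241592542 q6 0.3089389068649597
```

Call:
{"method": "send_rows", "body": {"translation": [[-0.3, -0.8, 0], [0, -0.7, 0], [0, 0, 0]], "turn": [[1, -0.4, 0], [0.8, -0.3, 0], [0, 0, 0]], "grip": [8.5, 8.5, 8.5]}}

```text
t: 4.58
tcp_pos: [0.5255, -0.0018, 0.0831]
ee_rot: [2.661, 1.665, 0.004]
contact_force: [0.5, 0.1, -0.2]
width: 0.0848
```

```bash
python3 -c "
from look import *
st()"
```

```text
t 4.5833 tcp [ 0.526 -0.002  0.083] yaw 64.06230256684985 zax [ 0.003 -0.    -1.   ] F [ 0.541  0.146 -0.214] T [-0.007  0.007  0.   ] w 0.0847975510939206 q6 0.31566314205474877
```

Call:
{"method": "send_rows", "body": {"translation": [[0, -0.1, 0.8], [0, -0.1, 0.8], [0, -0.1, 0.6], [0, 0, 0], [0, 0, 0]], "turn": [[0.2, 0, 0], [0.2, 0, 0], [0.2, 0, 0], [0, 0, 0], [0, 0, 0]], "grip": [8.5, 8.5, 8.5, 8.5, 8.5]}}

```text
t: 5.0
tcp_pos: [0.525, -0.0003, 0.0625]
ee_rot: [-2.66, -1.665, -0.002]
contact_force: [0.4, -0.3, 0.4]
width: 0.0851
```

```bash
python3 -c "
from look import *
st()"
```

```text
t 5.0 tcp [ 0.525 -0.     0.062] yaw 64.0965589734446 zax [-0.001  0.004 -1.   ] F [ 0.366 -0.301  0.445] T [-0.013  0.032 -0.056] w 0.08505466742965999 q6 0.31323400169686577
```

Call:
{"method": "send_rows", "body": {"translation": [[0, 0, 0], [0, 0, 0], [0, 0, 0], [0, 0, 0], [0, 0, 0], [0, 0, 0], [0, 0, 0], [0, 0, 0], [0, 0, 0], [0, 0, 0]], "turn": [[0, 0, 0], [0, 0, 0], [0, 0, 0], [0, 0, 0], [0, 0, 0], [0, 0, 0], [0, 0, 0], [0, 0, 0], [0, 0, 0], [0, 0, 0]], "grip": [0.5, 0.5, 0.5, 0.5, 0.5, 0.5, 0.5, 0.5, 0.5, 0.5], "squeeze": 60}}

```text
t: 5.83
tcp_pos: [0.5234, 0.0003, 0.0619]
ee_rot: [-2.657, -1.666, 0.002]
contact_force: [-1.7, 0.0, -0.1]
width: 0.013
```

```bash
python3 -c "
from look import *
st()"
```

```text
t 5.8333 tcp [0.523 0.    0.062] yaw 64.18398217393252 zax [-0.004  0.004 -1.   ] F [-1.658  0.037 -0.106] T [-0.06  -0.171  0.031] w 0.013009934382300442 q6 0.3124141564704445
```

Call:
{"method": "send_rows", "body": {"translation": [[0, 0, 0], [0, 0, 0], [0, 0, 0], [0, 0, 0], [0, 0, 0]], "turn": [[0, 0, -4], [0, 0, -4], [0, 0, -4], [0, 0, -4], [0, 0, 0]], "grip": [0.5, 0.5, 0.5, 0.5, 0.5]}}

```text
t: 6.25
tcp_pos: [0.5231, 0.0004, 0.0619]
ee_rot: [-2.389, -2.03, 0.001]
contact_force: [-1.4, 1.5, 0.2]
width: 0.0135
```

```bash
python3 -c "
from look import *
st()"
```

```text
t 6.25 tcp [0.523 0.    0.062] yaw 80.70468882055411 zax [-0.005  0.005 -1.   ] F [-1.392  1.509  0.234] T [-0.139 -0.203  0.225] w 0.013520199309948489 q6 0.023417161201582926
```

Call:
{"method": "send_rows", "body": {"translation": [[0, 0, 0], [0, 0, 0]], "turn": [[0, 0, -3.5], [0, 0, 0]], "grip": [0.5, 0.5]}}

```text
t: 6.42
tcp_pos: [0.5231, 0.0003, 0.0619]
ee_rot: [-2.326, -2.101, 0.001]
contact_force: [-1.5, 0.5, 0.8]
width: 0.0132
```

```bash
python3 -c "
from look import *
st()"
```

```text
t 6.4167 tcp [0.523 0.    0.062] yaw 84.17471699194337 zax [-0.005  0.005 -1.   ] F [-1.462  0.479  0.764] T [-0.064 -0.146  0.353] w 0.01320993488375061 q6 -0.03688524152267734
```

Call:
{"method": "send_rows", "body": {"translation": [[0, 0, 0], [0, 0, 0]], "turn": [[0, 0, -4], [0, 0, 0]], "grip": [0.5, 0.5]}}

```text
t: 6.58
tcp_pos: [0.5231, 0.0004, 0.0619]
ee_rot: [-2.257, -2.175, 0.0]
contact_force: [-1.8, 1.4, 0.3]
width: 0.0135
```

```bash
python3 -c "
from look import *
st()"
```

```text
t 6.5833 tcp [0.523 0.    0.062] yaw 87.88597798433042 zax [-0.005  0.005 -1.   ] F [-1.828  1.395  0.333] T [-0.217 -0.042  0.004] w 0.013451878440133704 q6 -0.10191182382630654
```

Call:
{"method": "send_rows", "body": {"translation": [[0, 0, 0], [0, 0, 0]], "turn": [[0, 0, -4], [0, 0, 0]], "grip": [0.5, 0.5]}}

```text
t: 6.75
tcp_pos: [0.523, 0.0004, 0.0619]
ee_rot: [-2.186, -2.246, 0.0]
contact_force: [-0.7, 0.3, 1.0]
width: 0.0134
```

```bash
python3 -c "
from look import *
st()"
```

```text
t 6.75 tcp [0.523 0.    0.062] yaw 91.54861119783638 zax [-0.005  0.005 -1.   ] F [-0.669  0.306  1.038] T [-0.217 -0.089  0.072] w 0.013449055365331442 q6 -0.16603132348763078
```

Call:
{"method": "send_rows", "body": {"translation": [[0, 0, 0], [0, 0, 0]], "turn": [[0, 0, -4], [0, 0, 0]], "grip": [0.5, 0.5]}}

```text
t: 6.92
tcp_pos: [0.5229, 0.0003, 0.0619]
ee_rot: [-2.113, -2.315, 0.0]
contact_force: [-1.3, 0.8, 0.5]
width: 0.013
```

```bash
python3 -c "
from look import *
st()"
```

```text
t 6.9167 tcp [0.523 0.    0.062] yaw 95.20185268750856 zax [-0.005  0.005 -1.   ] F [-1.343  0.797  0.516] T [-0.185 -0.182  0.094] w 0.012972567162907558 q6 -0.2297345135382155
```

Call:
{"method": "send_rows", "body": {"translation": [[0, 0, 0], [0, 0, 0]], "turn": [[0, 0, -4], [0, 0, 0]], "grip": [0.5, 0.5]}}

```text
t: 7.08
tcp_pos: [0.5228, 0.0004, 0.0619]
ee_rot: [-2.039, -2.381, 0.0]
contact_force: [-1.4, 0.9, 0.2]
width: 0.0135
```

```bash
python3 -c "
from look import *
st()"
```

```text
t 7.0833 tcp [0.523 0.    0.062] yaw 98.84652469064201 zax [-0.006  0.005 -1.   ] F [-1.441  0.937  0.245] T [-0.173 -0.124  0.247] w 0.013530512817602364 q6 -0.2930872359815433
```

Call:
{"method": "send_rows", "body": {"translation": [[0, 0, 0], [0, 0, 0], [0, 0, 0]], "turn": [[0, 0, -4], [0, 0, -3], [0, 0, 0]], "grip": [0.5, 0.5, 0.5]}}

```text
t: 7.33
tcp_pos: [0.5227, 0.0004, 0.0619]
ee_rot: [-1.903, -2.49, -0.0]
contact_force: [-1.5, 0.3, 0.2]
width: 0.0132
```

```bash
python3 -c "
from look import *
st()"
```

```text
t 7.3333 tcp [0.523 0.    0.062] yaw 105.21106354751957 zax [-0.006  0.005 -1.   ] F [-1.517  0.322  0.209] T [-0.284 -0.094 -0.008] w 0.013153767559028612 q6 -0.40422085577760114
```

Call:
{"method": "send_rows", "body": {"translation": [[0, 0, 0], [0, 0, 0]], "turn": [[0, 0, -4], [0, 0, 0]], "grip": [0.5, 0.5]}}

```text
t: 7.5
tcp_pos: [0.5226, 0.0004, 0.0619]
ee_rot: [-1.826, -2.546, -0.001]
contact_force: [-1.8, 0.6, 0.1]
width: 0.0133
```

```bash
python3 -c "
from look import *
st()"
```

```text
t 7.5 tcp [0.523 0.    0.062] yaw 108.70829823537287 zax [-0.006  0.005 -1.   ] F [-1.801  0.596  0.056] T [-0.148 -0.086 -0.02 ] w 0.013260528909731879 q6 -0.4658197160746083
```

Call:
{"method": "send_rows", "body": {"translation": [[0, 0, 0], [0, 0, 0], [0, 0, 0], [0, 0, 0]], "turn": [[0, 0, -4], [0, 0, -4], [0, 0, -4], [0, 0, 0]], "grip": [0.5, 0.5, 0.5, 0.5]}}

```text
t: 7.83
tcp_pos: [0.5224, 0.0003, 0.0619]
ee_rot: [-1.566, -2.713, -0.002]
contact_force: [-0.5, 0.5, 0.3]
width: 0.0134
```

```bash
python3 -c "
from look import *
st()"
```

```text
t 7.8333 tcp [0.522 0.    0.062] yaw 120.00249946036631 zax [-0.007  0.005 -1.   ] F [-0.483  0.475  0.301] T [-0.066 -0.048  0.19 ] w 0.013436491189882355 q6 -0.6632273346379473
```

Call:
{"method": "send_rows", "body": {"translation": [[0, 0, 0], [0, 0, 0]], "turn": [[0, 0, -4], [0, 0, 0]], "grip": [0.5, 0.5]}}

```text
t: 8.0
tcp_pos: [0.5223, 0.0002, 0.062]
ee_rot: [-1.479, -2.762, -0.002]
contact_force: [-1.9, 0.8, 0.8]
width: 0.0133
```

```bash
python3 -c "
from look import *
st()"
```

```text
t 8.0 tcp [0.522 0.    0.062] yaw 123.64832209851073 zax [-0.007  0.005 -1.   ] F [-1.877  0.795  0.845] T [-0.004 -0.148  0.646] w 0.013286502897573266 q6 -0.7263737764509912
```

Call:
{"method": "send_rows", "body": {"translation": [[0, 0, 0], [0, 0, 0]], "turn": [[0, 0, -4], [0, 0, 0]], "grip": [0.5, 0.5]}}

```text
t: 8.17
tcp_pos: [0.5223, 0.0003, 0.0619]
ee_rot: [-1.396, -2.805, -0.002]
contact_force: [-1.2, -0.4, 0.9]
width: 0.0132
```

```bash
python3 -c "
from look import *
st()"
```

```text
t 8.1667 tcp [0.522 0.    0.062] yaw 127.0828824166506 zax [-0.007  0.005 -1.   ] F [-1.247 -0.436  0.927] T [-0.214  0.018  0.001] w 0.013210356764089584 q6 -0.7864342131654315
```

Call:
{"method": "send_rows", "body": {"translation": [[0, 0, 0], [0, 0, 0], [0, 0, 0], [0, 0, 0]], "turn": [[0, 0, -4], [0, 0, -4], [0, 0, -4], [0, 0, 0]], "grip": [0.5, 0.5, 0.5, 0.5]}}

```text
t: 8.5
tcp_pos: [0.5221, 0.0001, 0.0619]
ee_rot: [-1.118, -2.926, -0.003]
contact_force: [-1.0, 1.0, 0.3]
width: 0.0132
```

```bash
python3 -c "
from look import *
st()"
```

```text
t 8.5 tcp [0.522 0.    0.062] yaw 138.1773537663877 zax [-0.008  0.005 -1.   ] F [-0.992  1.035  0.273] T [-0.161 -0.057  0.172] w 0.013162206872930257 q6 -0.9804434746562045
```

Call:
{"method": "send_rows", "body": {"translation": [[0, 0, 0], [0, 0, 0]], "turn": [[0, 0, -4], [0, 0, 0]], "grip": [0.5, 0.5]}}

```text
t: 8.67
tcp_pos: [0.5221, -0.0, 0.0619]
ee_rot: [-1.027, -2.96, -0.003]
contact_force: [-2.1, 1.4, 0.9]
width: 0.013
```

```bash
python3 -c "
from look import *
st()
im=eyes.read_camera('top');save(cv2.resize(im[130:300,200:380],None,fx=4,fy=3.5),'t2.png')
save(eyes.read_camera('wrist'),'w3.png')"
```

```text
t 8.6667 tcp [ 0.522 -0.     0.062] yaw 141.73464721744875 zax [-0.008  0.005 -1.   ] F [-2.126  1.394  0.916] T [-0.167 -0.072  0.301] w 0.01296012801175279 q6 -1.0420912585477782
```

View pics/w3.png

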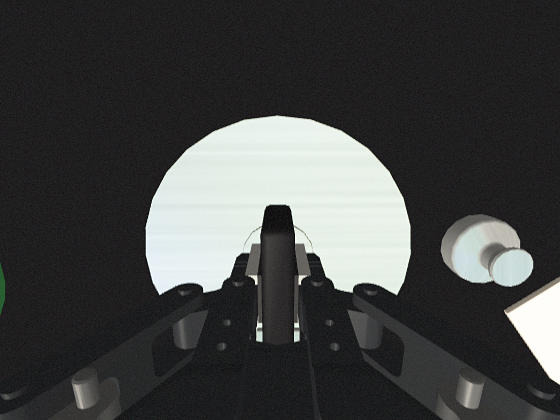

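The bar is still firmly between the pads at px (278,270) and has turned with the tool. I keep going towards the stop.

Call:
{"method": "send_rows", "body": {"translation": [[0, 0, 0], [0, 0, 0]], "turn": [[0, 0, -4], [0, 0, 0]], "grip": [0.5, 0.5]}}

```text
t: 8.93
tcp_pos: [0.5221, -0.0, 0.0619]
ee_rot: [-0.936, -2.989, -0.004]
contact_force: [-1.3, 0.7, 0.5]
width: 0.0131
```

```bash
python3 -c "
from look import *
st()"
```

```text
t 8.9333 tcp [ 0.522 -0.     0.062] yaw 145.2125803535538 zax [-0.008  0.005 -1.   ] F [-1.3    0.742  0.537] T [-0.295 -0.074 -0.133] w 0.013073024443539158 q6 -1.1032563214719207
```

Call:
{"method": "send_rows", "body": {"translation": [[0, 0, 0], [0, 0, 0]], "turn": [[0, 0, -4], [0, 0, 0]], "grip": [0.5, 0.5]}}

```text
t: 9.1
tcp_pos: [0.5217, 0.0003, 0.0621]
ee_rot: [-0.858, -3.011, -0.008]
contact_force: [-0.4, -0.8, -0.5]
width: 0.0133
```

```bash
python3 -c "
from look import *
st()"
```

```text
t 9.1 tcp [0.522 0.    0.062] yaw 148.19425549112998 zax [-0.009  0.008 -1.   ] F [-0.442 -0.809 -0.462] T [-0.476  0.048 -1.331] w 0.013254459263625227 q6 -1.158414942216503
```

Wrist torque jumped to -1.3 N·m, well above the click torque, so this is the end stop. I rest there, pressing slightly.

Call:
{"method": "send_rows", "body": {"translation": [[0, 0, 0], [0, 0, 0], [0, 0, 0], [0, 0, 0], [0, 0, 0], [0, 0, 0]], "turn": [[0, 0, -2], [0, 0, -0.5], [0, 0, -0.5], [0, 0, 0], [0, 0, 0], [0, 0, 0]], "grip": [0.5, 0.5, 0.5, 0.5, 0.5, 0.5]}}

```text
t: 9.6
tcp_pos: [0.5217, 0.0004, 0.0621]
ee_rot: [-0.838, -3.015, -0.017]
contact_force: [-2.2, 0.9, 0.5]
width: 0.0134
```

```bash
python3 -c "
from look import *
st()
cal=eyes.calibration('wrist');save(eyes.read_camera('wrist'),'w4.png')
for n,z in(('grip',.08),('bracket',.068)):
    for r in models.place_of('wrist',n)[:2]: print(n,round(r['confidence'],2),r['xy'],at_z(cal,r['xy'],z))
"
```

```text
t 9.6 tcp [0.522 0.    0.062] yaw 148.94873092308347 zax [-0.009  0.014 -1.   ] F [-2.231  0.914  0.511] T [-0.653  0.095 -1.75 ] w 0.013433886169445157 q6 -1.1786840165430699
grip 0.69 [276.9, 278.2] [ 0.522 -0.     0.08 ]
```

View pics/w4.png

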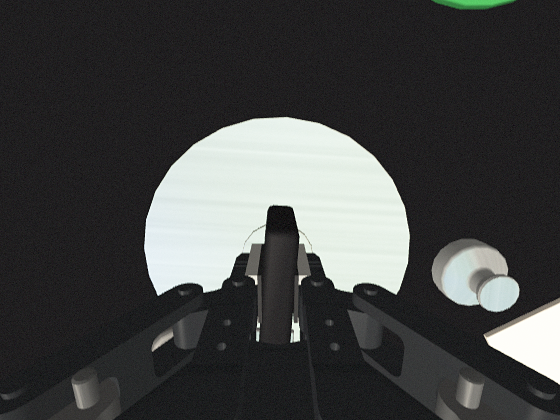

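The stop holds: torque -1.75 N·m at tool yaw 149°, taking up about 3° of give. The free stop yaw is about 145.5°, so the third notch is at about 85°. Now I turn clockwise.

Call:
{"method": "send_rows", "body": {"translation": [[0, 0, 0], [0, 0, 0], [0, 0, 0], [0, 0, 0], [0, 0, 0], [0, 0, 0], [0, 0, 0], [0, 0, 0], [0, 0, 0]], "turn": [[0, 0, 4], [0, 0, 4], [0, 0, 4], [0, 0, 4], [0, 0, 4], [0, 0, 4], [0, 0, 4], [0, 0, 4], [0, 0, 0]], "grip": [0.5, 0.5, 0.5, 0.5, 0.5, 0.5, 0.5, 0.5, 0.5]}}

```text
t: 10.5
tcp_pos: [0.5222, 0.0009, 0.0619]
ee_rot: [-1.581, -2.705, 0.003]
contact_force: [-2.5, -2.1, 1.3]
width: 0.0131
```

```bash
python3 -c "
from look import *
st()"
```

```text
t 10.5 tcp [0.522 0.001 0.062] yaw 119.37427736581007 zax [-0.008  0.002 -1.   ] F [-2.549 -2.111  1.323] T [ 0.546 -0.032 -0.041] w 0.013104349149962433 q6 -0.6469317305669818
```

Call:
{"method": "send_rows", "body": {"translation": [[0, 0, 0], [0, 0, 0], [0, 0, 0], [0, 0, 0], [0, 0, 0]], "turn": [[0, 0, 4], [0, 0, 4], [0, 0, 4], [0, 0, 4], [0, 0, 0]], "grip": [0.5, 0.5, 0.5, 0.5, 0.5]}}

```text
t: 10.92
tcp_pos: [0.5226, 0.0009, 0.0619]
ee_rot: [-1.918, -2.482, 0.007]
contact_force: [-2.3, -1.6, 0.7]
width: 0.0132
```

```bash
python3 -c "
from look import *
st()"
```

```text
t 10.9167 tcp [0.523 0.001 0.062] yaw 104.61103114093612 zax [-0.007 -0.001 -1.   ] F [-2.312 -1.642  0.717] T [ 0.648 -0.168  0.109] w 0.013188212212824327 q6 -0.3854719562390049
```

Call:
{"method": "send_rows", "body": {"translation": [[0, 0, 0], [0, 0, 0], [0, 0, 0], [0, 0, 0], [0, 0, 0], [0, 0, 0]], "turn": [[0, 0, 4], [0, 0, 4], [0, 0, 4], [0, 0, 4], [0, 0, 2.5], [0, 0, 0]], "grip": [0.5, 0.5, 0.5, 0.5, 0.5, 0.5]}}

```text
t: 11.42
tcp_pos: [0.5232, 0.0009, 0.0619]
ee_rot: [-2.268, -2.173, 0.01]
contact_force: [-2.0, -1.5, 1.7]
width: 0.0128
```

```bash
python3 -c "
from look import *
st()
for c in('wrist','top'):
  cal=eyes.calibration(c);im=eyes.read_camera(c);save(im if c=='wrist' else cv2.resize(im[150:280,200:380],None,fx=4,fy=4),c+'5.png')
  for n,z in(('grip',.08),('bracket',.068)):
    for r in models.place_of(c,n)[:4]: print(c,n,round(r['confidence'],2),r['xy'],at_z(cal,r['xy'],z))
"
```

```text
t 11.4167 tcp [0.523 0.001 0.062] yaw 87.53217720223977 zax [-0.005 -0.004 -1.   ] F [-2.024 -1.483  1.671] T [ 0.35  -0.086 -0.427] w 0.012825358780618993 q6 -0.08356597350025141
wrist grip 0.93 [274.8, 280.6] [ 0.522 -0.001  0.08 ]
top grip 0.86 [209.3, 255.6] [0.405 0.212 0.08 ]
top grip 0.77 [288.2, 212.4] [ 0.526 -0.005  0.08 ]
top grip 0.74 [375.3, 265.6] [ 0.38  -0.246  0.08 ]
top grip 0.67 [301.0, 130.0] [ 0.758 -0.04   0.08 ]
top bracket 0.95 [377.7, 245.6] [ 0.435 -0.255  0.068]
top bracket 0.73 [301.5, 213.2] [ 0.525 -0.043  0.068]
top bracket 0.69 [222.6, 237.6] [0.455 0.178 0.068]
```

View pics/wrist5.png

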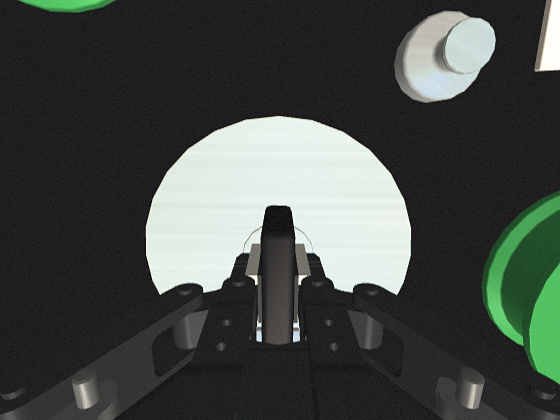

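The bar is still gripped at px (278,280). The brushed stripes on the plate show its own angle, so I compare them across the pictures.

```bash
cat > stripe.py <<'E'
from h import *
def ang(f,cal):
    g=cv2.imread("pics/"+f,0).astype(np.float32); K=np.array([[cal["fx"],0,cal["cx"]],[0,cal["fy"],cal["cy"]],[0,0,1]])
    # rectify the plate plane (z=.052) to 0.25 mm pixels, in TCP axes
    s=monitor.sense();M=R.from_rotvec(s["ee_rot"]).as_matrix();t=np.array(s["tcp_pos"]);
    def P(u,v): p=t+M[:,0]*u+M[:,1]*v;p[2]=.052;return p
    uv=[(.02,-.05),(.02,.05),(.07,-.05),(.07,.05)];
    src=np.float32([proj(cal,P(*a)) for a in uv]);dst=np.float32([((v+.05)*4000,(u-.02)*4000) for u,v in uv])
    w=cv2.warpPerspective(g,cv2.getPerspectiveTransform(src,dst),(400,200))
    w=cv2.GaussianBlur(w,(0,0),2)[20:130,100:300]
    a=np.arange(-10,10.01,.1);sc=[]
    for d in a:
        A=cv2.getRotationMatrix2D((100,55),d,1);r=cv2.warpAffine(w,A,(200,110))[18:-18,10:-10]
        m=r.mean(1);m=m-np.polyval(np.polyfit(range(len(m)),m,2),range(len(m)));sc.append(m.var())
    i=int(np.argmax(sc));return a[i],np.max(sc)/np.mean(sc)
if __name__=="__main__":
    cal=eyes.calibration("wrist")
    for f in("w3.png","w4.png","wrist5.png"): print(f,ang(f,cal))
E
python3 stripe.py
```

```text
w3.png (np.float64(9.999999999999929), np.float64(1.7515252831326975))
w4.png (np.float64(-10.0), np.float64(1.6970729259730277))
wrist5.png (np.float64(-1.4000000000000306), np.float64(1.357467843715912))
```

```bash
python3 - <<'E'
from h import *
for f in("w3.png","w4.png","wrist5.png"):
    g=cv2.imread("pics/"+f,0);L=[];Rr=[];ys=range(212,240)
    for y in ys:
        d=np.where(g[y,255:305]<100)[0]+255;L.append(d.min());Rr.append(d.max())
    for y in(212,225,238): print(f,y,L[y-212],Rr[y-212])
    p=np.polyfit(ys,(np.array(L)+Rr)/2.,1);print("slope deg",np.degrees(np.arctan(p[0])))
    # lower part: brightness of gaps beside the bar
    print([list(np.round(g[y,252:308:2])) for y in(330,)])
E
python3 -c "
from look import *
st()"
```

```text
w3.png 212 264 290
w3.png 225 262 292
w3.png 238 260 294
slope deg -0.0784014008655131
[[np.uint8(30), np.uint8(43), np.uint8(190), np.uint8(116), np.uint8(121), np.uint8(43), np.uint8(37), np.uint8(45), np.uint8(47), np.uint8(48), np.uint8(49), np.uint8(47), np.uint8(43), np.uint8(40), np.uint8(48), np.uint8(43), np.uint8(36), np.uint8(42), np.uint8(35), np.uint8(33), np.uint8(21), np.uint8(129), np.uint8(119), np.uint8(125), np.uint8(28), np.uint8(52), np.uint8(39), np.uint8(43)]]
w4.png 212 267 293
w4.png 225 266 296
w4.png 238 265 298
slope deg 3.4376925964479432
[[np.uint8(36), np.uint8(31), np.uint8(138), np.uint8(123), np.uint8(36), np.uint8(46), np.uint8(51), np.uint8(46), np.uint8(48), np.uint8(42), np.uint8(47), np.uint8(37), np.uint8(43), np.uint8(41), np.uint8(39), np.uint8(45), np.uint8(41), np.uint8(34), np.uint8(35), np.uint8(28), np.uint8(86), np.uint8(243), np.uint8(234), np.uint8(239), np.uint8(32), np.uint8(59), np.uint8(40), np.uint8(41)]]
wrist5.png 212 265 291
wrist5.png 225 263 293
wrist5.png 238 261 294
slope deg -0.885865786939141
[[np.uint8(43), np.uint8(43), np.uint8(98), np.uint8(144), np.uint8(150), np.uint8(21), np.uint8(32), np.uint8(56), np.uint8(69), np.uint8(71), np.uint8(71), np.uint8(71), np.uint8(79), np.uint8(78), np.uint8(75), np.uint8(79), np.uint8(78), np.uint8(81), np.uint8(68), np.uint8(49), np.uint8(23), np.uint8(135), np.uint8(135), np.uint8(136), np.uint8(28), np.uint8(43), np.uint8(20), np.uint8(28)]]
t 11.7167 tcp [0.523 0.001 0.062] yaw 87.42659574783978 zax [-0.005 -0.004 -1.   ] F [-0.748 -1.126  0.004] T [ 0.373 -0.107 -0.242] w 0.013163782697997383 q6 -0.08190248752318485
```

View pics/top5.png

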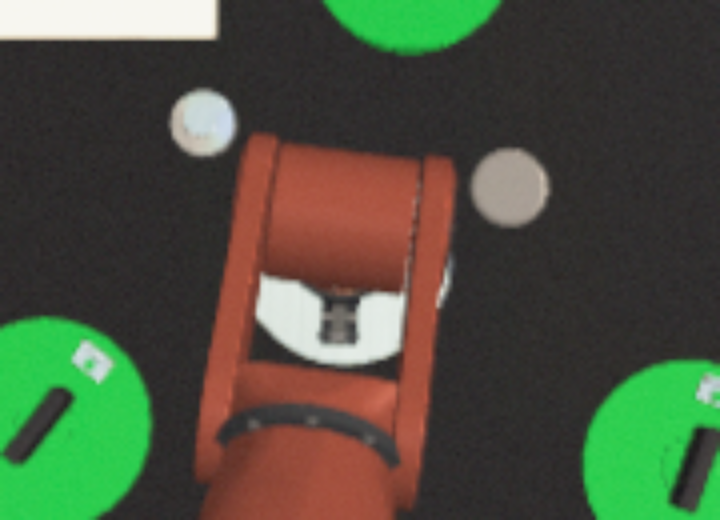

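Relative to the jaws, the bar sat at 145.5° at the stop and is at about 88° now. The notch is at 85.5°, so I turn about 2.3° further and hold.

Call:
{"method": "send_rows", "body": {"translation": [[0, 0, 0], [0, 0, 0], [0, 0, 0], [0, 0, 0], [0, 0, 0], [0, 0, 0]], "turn": [[0, 0, 1.5], [0, 0, 1], [0, 0, 0], [0, 0, 0], [0, 0, 0], [0, 0, 0]], "grip": [0.5, 0.5, 0.5, 0.5, 0.5, 0.5]}}

```text
t: 12.22
tcp_pos: [0.5232, 0.0008, 0.0619]
ee_rot: [2.315, 2.124, -0.011]
contact_force: [-2.1, -0.8, 0.3]
width: 0.0132
```

```bash
python3 - <<'E'
from look import *
st();g=cv2.cvtColor(eyes.read_camera("wrist"),cv2.COLOR_RGB2GRAY)
m=[np.mean([ (lambda d:(d.min()+d.max())/2+255)(np.where(g[y,255:305]<100)[0])]) for y in range(212,240)]
print("slope",np.degrees(np.arctan(np.polyfit(range(28),m,1)[0])));st()
E
```

```text
t 12.2167 tcp [0.523 0.001 0.062] yaw 85.06254756731735 zax [-0.005 -0.005 -1.   ] F [-2.059 -0.831  0.34 ] T [ 0.333 -0.164  0.128] w 0.01323324246977582 q6 -0.03955252437193188
slope -0.8309970947125961
t 12.2667 tcp [0.523 0.001 0.062] yaw 85.06255927585492 zax [-0.005 -0.005 -1.   ] F [-2.283 -0.524  0.378] T [ 0.333 -0.095  0.065] w 0.01328602155355075 q6 -0.03946173180501843
```

```bash
python3 -c "
from h import *
print(ticket.hand_in())"
```

```text
the job is handed in; nothing more can be done
None
```

The turntable is in the third notch after its end stop, still gripped and at rest, and the job is handed in (about 12.3 s used of 64 s).

I gripped the bar of the white turntable, not one of the green look-alikes, across its thickness at 60 N. I turned it anticlockwise to the hard stop, where wrist torque rose to about 1.75 N·m against 0.17 N·m for a click, and rested there about 0.4 s. Then I turned it clockwise into the third notch.

**Last checks:**
- **Angle:** the bar was at about 145.5° at the stop and 85.9° at the end, so about 59.6° of turn against the 60° wanted (tolerance about 5°). This comes from the tool's yaw, corrected for the bar's tilt in the jaws seen in the wrist picture.
- **Hold:** the tool was still, wrist torque about the axis was near 0.1 N·m, the finger opening was 13 mm, and the grasp point was within a few mm of the grip point.
- **Bystanders:** I saw no bystander shift in the camera pictures, but did not measure their positions again at the end.

**What failed or disagreed:**
- **Clicks:** the single clicks did not show clearly in the noisy torque readings, so I placed the third notch by angle from the stop rather than by counting.
- **Stripe check:** a second angle check using the plate's brushed stripes gave no usable result, and I dropped it.

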